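# Hang the lid of a casting mould box on its hinge and hold it for the pin

## Robot

A 6-joint arm with a two-finger parallel gripper is mounted at the origin on the work surface. World frame = base frame: x ahead of the robot, y to its left, z up, the work surface at z = 0. Lengths are in mm, angles in rad, forces in N, time in s.
With the tool pointing down it reaches from about 350 to 875 mm from the base axis. Payload 4.2 kg.
Tool frame: the origin (TCP) lies between the finger pads; the fingertips stand 25 mm ahead of it and the grasp point (between the pads) lies 6 mm ahead of it; z points along the fingers, y is the line along which they close (so a half turn about z gives the same grasp; the last joint's range is limited). The gripper opens to 85 mm and grips with 20 to 120 N. Pads are 22 mm wide; open, the fingers measure 114 mm over their backs; the gripper's body (76 mm by 85 mm) begins 54 mm behind the grasp point. The pads swing forward as they close: fully open they stand 13 mm farther back than shut.
Start: joints at [-0.971, 0.385, 0.008, 0, -1.194, -0.259], TCP at [208.915, -589.028, 256.312] pointing down, gripper open.
Joint ranges: [-3.14, 3.14], [-1.21, 2.06], [-1.07, 1.41], [-3.16, 2.05], [-2.99, -0.16], [-3.1, 3.1]. Speed limits (rad/s): [2.79, 2.79, 3.14, 3.14, 3.14, 3.14].

## Interface

Orientations are given as a unit quaternion [x, y, z, w].
In Python, from bench import arm gives the robot as it stands.
- The arm moves only by the shell command python3 -m pendant 'ROWS'. ROWS is JSON, a list of rows, each a list of 7 numbers: the shift along the tool's x, y, z in m, then the turn, a rotation vector about the tool's x, y, z in degrees, then the finger opening in m, from 0 to 0.0854. In form: [[x, y, z, wx, wy, wz, fingers], ...]. A call has 1 to 12 rows; each row shifts and turns the commanded pose from where the row before left it, along the tool's axes as they then stand; what a row does not reach is not made up. A row lasts 1/10 s, in which the tool goes at most 50 mm and 8.59 degrees, less where a joint would pass 70% of its speed; a pose out of reach is approached as far as the arm can. A call is refused whole if a number of a shift passes 0.05 or a number of a turn 8.59, either way. A call with a gripper value outside its range is refused whole. The fingers move at their own pace and stop on an object; the grip force is fixed at half the most. Time passes only in rows, so rows that do not move let the fingers close. It gives the time, the measured TCP pose, the force, the opening and the grip force at its end, in the units of the state.
- arm.read_state(): the state, without advancing time (a new reading comes with each control period).
- arm.get_image(name): name is "scene" or "top" or "wrist"; returns a dict with "image" (384x512x3 uint8, red, green, blue), "fx", "fy", "cx", "cy" (pixels), "xyz" and "rotation" of the camera in the world. Camera axes: x right, y down, z forward; pixel columns grow to the right and rows downward; lengths in mm; the calibration is good to about 2 mm. A picture is of the moment at which its call begins. There is no depth.
- arm.job_done(): hands the job in; it is judged then, once.
The state is a dict: "clock": time; "joints": joint angles; "joint_vel": joint speeds; "joint_efforts": joint torques, N m; "position": TCP position; "ee_rot": TCP orientation; "contact_force": force on the tool from outside, world axes, zero at the start; "wrist_torque": the same for the moment, N m; "gripper_width": finger opening in mm; "grasp_force": force on a finger pad.
Only numpy, scipy, OpenCV 4.12 (cv2) and the standard library are available. Lean on these libraries where they do the work, as an engineer would, in place of code of your own. Each camera call takes 0.05 s, during which the arm holds its last target. There are 200 camera calls.

## Task

Lift the aluminium lid out of the wooden drying rack and bring it to the mould box, standing upright with its pour cup facing away from the box: lower its hinge knuckle between the two hinge lugs of the box until the holes line up, so that the pin waiting in one lug could be pushed straight through. Finish while still holding the lid there, still and aligned, carried by the gripper alone and not resting or pressing on the box; leave the pin, the board in the rack and the other things on the bench alone.

Things in the scene. Friction and masses are not known exactly. Their poses are not given: they have to be found in the camera images.
- lid: loose cast-aluminium lid, 0.45 to 0.66 kg, upright in one of the rack's slots (may lean 5 deg), hinge edge down. z up, y along width and hinge, x out of the pour-cup side. Plate 10 thick (x 0 to 10), 150 wide, 120 tall (z 26 to 146 mm); grip its bare top 40 mm from above across the 10 mm. Knuckle below it: tube along y, 20 outside, 12 hole, 40 long. Origin: centre of the knuckle's underside
- lid_hole (a point): centre of the knuckle's hole, on its axis (lid x 0, y 0, z 10 mm); axes as the lid's. A 40 mm wide neck joins the knuckle to the plate
- lid_top (a point): middle of the lid's top edge: 136 mm from lid_hole in the lid's z and 5 mm in its x (half the plate's thickness)
- pour_cup (a point): centre of the mouth of the round pour cup (36 mm diameter) on the lid's outer face: 30 mm from the knuckle axis in the lid's x, 62 mm below the top edge, 20 mm proud of the plate
- mould_box: aluminium mould box, lower half, white plaster inside, bolted down. 110 (x) by 150 (y), 60 mm high; origin centre of underside, z up, y along the hinge, x out of the hinge side. There two lugs, tubes along y (20 outside, 12 hole, 20 long), leave a 46 mm gap for the lid's knuckle, entered from above; box wall 16 mm from the axis. Lid fits with its axes pointing as the box's
- box_hinge (a point): point on the hinge axis midway between the lugs, 71 mm from the box's origin in the box's x, 60 mm above the bench; axes as the box's; lid_hole belongs here. A cross rib 18 mm below the axis closes the gap's bottom: a lid resting on it is 8 mm too low
- pin (a joint): travel of the hinge pin along the hinge axis (m), 0 = waiting as it is, growing as it is pushed in. Brass pin 9 mm thick, held by friction in the lug on the box's +y side; with its 18 mm head it sticks out 93 mm beyond that lug
- pin_nose (a point): tip of the pin's tapered nose (4 mm wide at the tip), 4 mm inside the inner face of its lug, 27 mm from box_hinge along the hinge axis
- rack: plywood drying rack fixed on the bench, 170 (x) by 172 (y), 72 mm high, origin at the centre of its underside, z up. Two slots 13 mm wide along its y, at x = -27 and +27 mm, floors 36 mm above the bench, 30 mm deep; a plate stands in one on its two lower corners and comes out straight up. The lid's axes lie along the rack's
- cover_board: thin wooden board, 9 mm thick, 150 mm wide, 85 mm tall, standing in the other slot of the rack; origin in its lower edge, mid width, on the face nearer the robot; stays there
- ring_cast: white plaster casting, C-shaped ring 166 mm across and 42 mm thick lying on the bench; origin at the centre of its underside; bystander
- spray_bottle: white spray bottle with a green trigger head, 64 mm diameter, 185 mm tall; origin at the centre of its underside; bystander
- jar: glass jar with a yellow cap, 64 mm diameter, 85 mm tall; origin at the centre of its underside; bystander
Things that resemble listed ones, but are neither listed nor needed, are in the scene too. What is shaped like the lid but blue or yellow is not meant.

How it is judged (in metres and radians):
On the way:
1. the lid is lifted out of the rack, its knuckle clear above the rack, in the gripper (height (world z) of lid_hole above 0.085 m and contact force between the fingers and lid above 1 N and contact force between lid and rack below 0.1 N), for 0.1 s.
At the end, for the whole second after the job is handed in: Lid in the gripper, still, upright within 8 deg, pour cup away from the box; its hole within 3 mm of the lug axis in height and sideways, 4 mm of mid gap along it, axes parallel within 3.4 deg; touching the box with less than 1.5 N; pin pushed in less than 4 mm (x of lid_hole in the frame of box_hinge between -0.003 and 0.003 m and z of lid_hole in the frame of box_hinge between -0.003 and 0.003 m and y of lid_hole in the frame of box_hinge between -0.004 and 0.004 m and angle between the y axis of lid_hole and the y axis of box_hinge, either way round below 0.06 rad and angle between lid's own z axis and vertical below 0.14 rad and x of pour_cup in the frame of box_hinge above 0.01 m and contact force between the fingers and lid above 1 N and contact force between lid and mould_box below 1.5 N and linear speed of lid below 0.02 m/s and value of joint pin below 0.004 m); the arm keeps its last pose, push and grip.
It fails at once if the pin is pushed in (value of joint pin above 0.006 m).
It fails at once if the board in the rack is taken out or knocked about (distance of cover_board from where it was at the start of the episode above 0.02 m).
It fails at once if the plaster ring is shifted (distance of ring_cast from where it was at the start of the episode above 0.03 m).
It fails at once if the spray bottle is shifted or knocked over (distance of spray_bottle from where it was at the start of the episode above 0.03 m or angle between spray_bottle's own z axis and vertical above 0.35 rad).
It fails at once if the jar is shifted or knocked over (distance of jar from where it was at the start of the episode above 0.03 m or angle between jar's own z axis and vertical above 0.35 rad).
It also fails if it takes over 42 s, if anything falls off the work surface, if the arm or the gripper's body presses on something with over 40 N, if the wrist force passes 120 N, or if a joint passes its speed limit or range.

## Working session

There is one attempt and no reset: what is moved stays moved. The work goes in short steps, Python scripts to look and compute and a shell command to move; the robot and the scene stay as the last step left them, time stands still between calls to the robot, and variables do not carry over. Pictures are saved under pics/ and viewed, at most 10 in all, crops included, and the job is handed in when it is done.

```bash
mkdir -p pics; cat > h.py <<'E'
import numpy as np, cv2
from bench import arm
from scipy.spatial.transform import Rotation as R
def snap(name,fn):
    d=arm.get_image(name); cv2.imwrite('pics/'+fn+'.png',cv2.cvtColor(d['image'],cv2.COLOR_RGB2BGR))
    np.save('pics/'+fn+'.npy',d,allow_pickle=True); return d
def load(fn): return np.load('pics/'+fn+'.npy',allow_pickle=True).item()
def Rm(d):
    r=np.array(d['rotation'],float); return r if r.shape==(3,3) else R.from_quat(r.ravel()).as_matrix()
def ray(d,uv):
    v=Rm(d)@np.array([(uv[0]-d['cx'])/d['fx'],(uv[1]-d['cy'])/d['fy'],1]); return np.array(d['xyz'],float),v/np.linalg.norm(v)
def plane(d,uv,z):
    o,v=ray(d,uv); return o+v*(z-o[2])/v[2]
def proj(d,p):
    c=Rm(d).T@(np.array(p,float)-np.array(d['xyz'])); return [d['cx']+d['fx']*c[0]/c[2],d['cy']+d['fy']*c[1]/c[2]]
def tri(*a):
    A=np.zeros((3,3));b=np.zeros(3)
    for d,uv in a:
        o,v=ray(d,uv);P=np.eye(3)-np.outer(v,v);A+=P;b+=P@o
    p=np.linalg.solve(A,b); return p,[np.linalg.norm(np.cross(p-ray(d,uv)[0],ray(d,uv)[1])) for d,uv in a]
E
python3 - <<'E'
from h import *
for n in ('scene','top'):
    d=snap(n,n+'0'); print(n,d['fx'],d['xyz'],np.round(Rm(d),3).tolist())
s=load('scene0')['image'];t=load('top0')['image']
print(arm.read_state())
E
```

```text
scene 351.0977652968828 [1012.03265255 -504.27004777  994.15307896] [[0.722, 0.563, -0.403], [0.692, -0.574, 0.438], [0.016, -0.595, -0.804]]
top 379.7339466091375 [ 471.8985064   -31.078937   1065.08809212] [[-0.021, -0.993, 0.12], [-1.0, 0.022, 0.007], [-0.009, -0.12, -0.993]]
{'clock': 0.1, 'joints': array([-9.71411036e-01,  3.85475251e-01,  6.79717889e-03, -4.06788851e-04,
       -1.19399170e+00, -2.58594882e-01]), 'joint_vel': array([ 7.63497610e-05,  2.07743506e-04,  1.92358129e-03,  1.43360204e-03,
       -9.03829524e-04,  6.35926780e-04]), 'joint_efforts': array([-3.39385415e-04, -3.93319952e+01,  1.88929296e+01,  4.19797227e+00,
       -2.57839194e-03,  3.15853796e-06]), 'position': array([ 208.75706967, -588.62487216,  255.35134407]), 'ee_rot': array([-1.69497836e-01,  9.85530096e-01,  9.30478880e-04, -2.17707258e-04]), 'contact_force': array([-0.83966329, -0.11990349,  0.06922034]), 'wrist_torque': array([ 0.04110199,  0.05655191, -0.02434876]), 'grasp_force': 0.0, 'gripper_width': 85.27662596900558}
```

View pics/scene0.png

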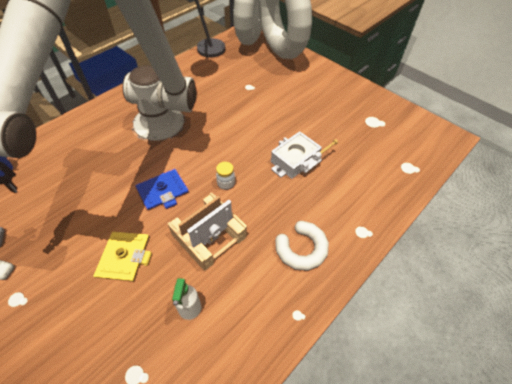

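View pics/top0.png

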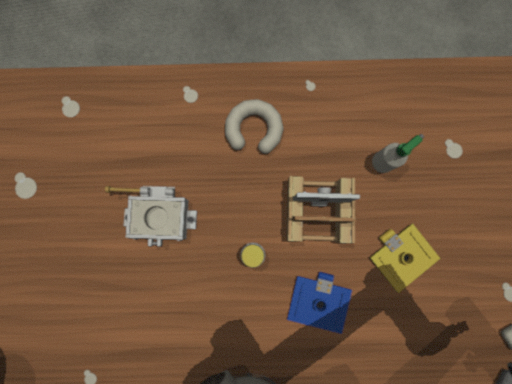

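The scene view shows the lid in the rack at about (212,222), the box at (297,155) and the jar at (226,175). In the top view the rack is at (322,210) with the lid edge on row 196, and the box is at (157,215) with its hinge and pin on the upper (+x) side. I'll enlarge both areas.

```bash
python3 - <<'E'
from h import *
t=cv2.imread('pics/top0.png');s=cv2.imread('pics/scene0.png')
r=lambda i,x,y,w,h:cv2.resize(i[y:y+h,x:x+w],(400,300),interpolation=cv2.INTER_CUBIC)
cv2.imwrite('pics/c0.png',np.vstack([np.hstack([r(t,280,165,88,66*1),r(t,100,180,100,75)]),np.hstack([r(s,160,190,100,75),r(s,262,125,80,60)])]))
E
```

```text
(no output)
```

View pics/c0.png

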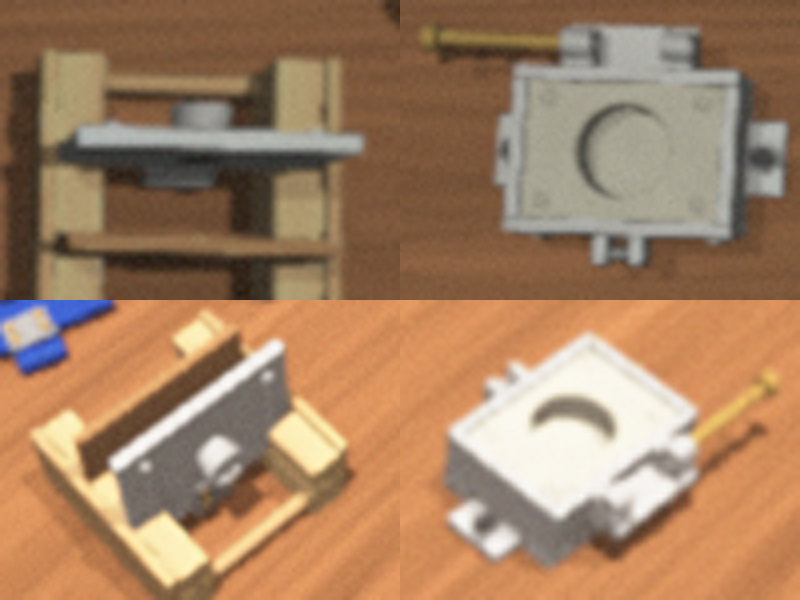

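```bash
python3 - <<'E'
from h import *
T=load('top0');S=load('scene0')
for n,a,b in [('L',(297.6,195.5),(188.2,231.5)),('R',(359.6,197.3),(230.5,201))]:
    print('lid',n,tri((T,a),(S,b)),plane(T,a,156))
for n,a in [('pinhead',(106,189.7)),('pinlug',(140,190.7)),('lugLout',(140.5,191.3)),('lugRout',(174.5,191.5))]:
    print(n,plane(T,a,60))
for n,a in [('box+x+y',(129,197)),('box+x-y',(185.3,198.2)),('-x+y',(126,237)),('-x-y',(184,239))]: print(n,plane(T,a,60))
print('scene lug', [plane(S,(262+(x-400)/5,125+(y-300)/5),60) for x,y in((683,450),(612,495))],'head',plane(S,(262+368/5,125+82/5),60))
print('bystanders', plane(T,(253,256),85),plane(T,(258,125),40),plane(T,(412,146),185))
E
```

```text
lid L (array([ 542.17390835, -200.5808648 ,   59.58123181]), [np.float64(63.982195909219186), np.float64(63.9821959092191)]) [ 564.65335188 -134.33050357  156.        ]
lid R (array([ 586.33120775, -214.29949015,  271.04616572]), [np.float64(53.88591469027575), np.float64(53.88591469027565)]) [ 557.06308437 -282.71517638  156.        ]
pinhead [601.24879689 366.19712991  60.        ]
pinlug [596.54553812 274.94485036  60.        ]
lugLout [594.90094666 273.58180615  60.        ]
lugRout [592.36150101 182.57174727  60.        ]
box+x+y [580.26047672 304.12257225  60.        ]
box+x-y [573.76130968 153.69428959  60.        ]
-x+y [474.4746865  310.13540741  60.        ]
-x-y [466.06429051 157.09672965  60.        ]
scene lug [array([598.98202837, 270.6305039 ,  60.        ]), array([589.47945101, 201.89055332,  60.        ])] head [602.35512723 368.60965983  60.        ]
bystanders [419.62411974 -23.53414292  85.        ] [775.51521582 -44.68399993  40.        ] [ 673.06126913 -404.54056398  185.        ]
```

The lid's top edge comes out 148 mm long (150 given) and centred near (561,-208) with yaw about -2.9°. The box hinge is near (594,229) with a similar yaw. Next I move above the lid and turn the fingers across it.

```bash
python3 -m pendant '[[-0.0417,0.0218,-0.004,0,0,0,0.0854],[-0.0417,0.0218,-0.004,0,0,0,0.0854],[-0.0417,0.0218,-0.004,0,0,0,0.0854],[-0.0417,0.0218,-0.004,0,0,0,0.0854],[-0.0417,0.0218,-0.004,0,0,0,0.0854],[-0.0417,0.0218,-0.004,0,0,0,0.0854],[-0.0417,0.0218,-0.004,0,0,0,0.0854],[-0.0417,0.0218,-0.004,0,0,0,0.0854],[-0.0417,0.0218,-0.004,0,0,0,0.0854],[-0.0417,0.0218,-0.004,0,0,0,0.0854],[-0.0417,0.0218,-0.004,0,0,0,0.0854]]'
python3 -m pendant '[[0,0,0,0,0,-8.45,0.0854],[0,0,0,0,0,-8.45,0.0854],[0,0,0,0,0,-8.45,0.0854],[0,0,0,0,0,-8.45,0.0854],[0,0,0,0,0,-8.45,0.0854],[0,0,0,0,0,-8.45,0.0854],[0,0,0,0,0,-8.45,0.0854],[0,0,0,0,0,-8.45,0.05],[0,0,0,0,0,0,0.05],[0,0,0,0,0,0,0.05]]'
python3 - <<'E'
from h import *
d=snap('wrist','w1'); s=arm.read_state(); print(s['position'],s['joints'],R.from_quat(s['ee_rot']).as_matrix().round(3).tolist()); print(d['fx'],d['xyz'],Rm(d).round(3).tolist())
for p in [(565,-134,156),(557,-283,156),(561,-208,156)]: print(proj(d,p))
E
```

```text
clock: 1.2
position: [561.9, -207.9, 300.1]
ee_rot: [-0.17, 0.986, 0.0, -0.0]
contact_force: [0.6, -1.0, 0.6]
gripper_width: 85.3
grasp_force: 0.0
clock: 2.2
position: [560.9, -209.7, 299.9]
ee_rot: [-0.688, 0.726, 0.0, -0.0]
contact_force: [0.4, -0.3, -0.0]
gripper_width: 49.8
grasp_force: 0.0
[ 560.96426956 -209.65313515  299.98680682] [-8.76349510e-02  3.14109075e-01  1.28805444e-02 -1.86504680e-04
 -1.27020723e+00  3.48886031e-02] [[-0.053, -0.999, -0.001], [-0.999, 0.053, 0.0], [-0.0, 0.001, -1.0]]
329.66553896514426 [ 556.27558525 -278.5164385   417.41533342] [[-0.999, 0.051, 0.013], [0.053, 0.962, 0.268], [0.001, 0.268, -0.963]]
[np.float64(255.17041839978566), np.float64(272.46502273237746)]
[np.float64(255.0478796094724), np.float64(95.9596551681731)]
[np.float64(255.1467212911417), np.float64(191.32322659170327)]
```

View pics/w1.png

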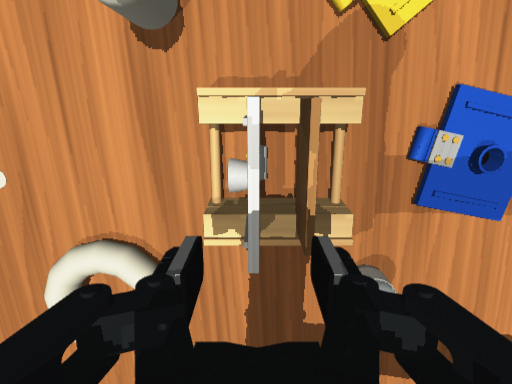

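The wrist view shows the lid's top edge as a bright strip, columns 247–259 and rows 96–272, with the cup to its left (+x). The rack block edges are at columns 198–365. I'll measure the strip and the lean.

```bash
python3 - <<'E'
from h import *
d=load('w1'); g=cv2.cvtColor(d['image'],cv2.COLOR_RGB2GRAY).astype(int)
hsv=cv2.cvtColor(d['image'],cv2.COLOR_RGB2HSV)
m=((hsv[...,1]<30)&(hsv[...,2]>110)).astype(np.uint8); m[:, :235]=0; m[:,275:]=0; m[290:]=0; m[:85]=0
for r in range(94,278,12): 
    c=np.where(m[r])[0]; print(r,(c.min(),c.max(),len(c)) if len(c) else None, g[r,244:264].tolist())
print('ends col253', [(r,g[r,253]) for r in list(range(92,100))+list(range(266,278))])
for z,uv in [(72,(198,110)),(72,(365,110)),(72,(204,225)),(72,(352,225))]: print(uv,plane(d,uv,z))
for uv in [(253,96),(253,272.5)]: print(plane(d,uv,156))
E
```

```text
94 None [223, 221, 221, 221, 221, 221, 221, 220, 220, 221, 220, 195, 191, 191, 191, 191, 190, 191, 190, 190]
106 (np.int64(247), np.int64(259), 13) [225, 226, 199, 231, 246, 247, 247, 247, 247, 246, 246, 246, 246, 245, 245, 167, 85, 190, 199, 200]
118 (np.int64(243), np.int64(259), 17) [207, 205, 205, 196, 227, 229, 227, 227, 245, 246, 246, 245, 245, 245, 245, 167, 81, 82, 82, 194]
130 (np.int64(247), np.int64(259), 13) [65, 66, 64, 182, 225, 227, 226, 226, 224, 223, 222, 222, 222, 222, 222, 135, 53, 41, 43, 44]
142 (np.int64(247), np.int64(259), 13) [136, 138, 136, 173, 224, 225, 225, 224, 222, 221, 222, 222, 222, 222, 221, 128, 51, 42, 42, 44]
154 (np.int64(247), np.int64(265), 15) [135, 141, 151, 163, 222, 225, 223, 221, 220, 218, 218, 220, 219, 221, 221, 133, 88, 84, 81, 80]
166 (np.int64(235), np.int64(265), 26) [187, 183, 180, 171, 243, 246, 226, 221, 217, 216, 218, 218, 218, 220, 219, 129, 87, 83, 81, 80]
178 (np.int64(235), np.int64(265), 27) [232, 232, 231, 197, 243, 245, 244, 244, 242, 241, 241, 242, 242, 242, 241, 137, 85, 82, 82, 81]
190 (np.int64(235), np.int64(258), 16)
[... 1039 characters left out ...]
(221)), (94, np.int64(221)), (95, np.int64(141)), (96, np.int64(136)), (97, np.int64(236)), (98, np.int64(247)), (99, np.int64(246)), (266, np.int64(124)), (267, np.int64(124)), (268, np.int64(124)), (269, np.int64(125)), (270, np.int64(125)), (271, np.int64(125)), (272, np.int64(122)), (273, np.int64(87)), (274, np.int64(66)), (275, np.int64(67)), (276, np.int64(66)), (277, np.int64(66))]
(198, 110) [ 615.83131851 -273.86212107   72.        ]
(365, 110) [ 446.41805526 -264.85687207   72.        ]
(204, 225) [ 621.6755606  -149.48127866   72.        ]
(352, 225) [ 456.56704894 -140.65148539   72.        ]
[ 558.55646943 -283.05322602  156.        ]
[ 566.91279578 -134.06824667  156.        ]
```

```bash
python3 -m pendant '[[-0.001,-0.0016,0.03,0,0,0,0.05],[0,0,0.03,0,0,0,0.05],[0,0,0.03,0,0,0,0.05],[0,0,0.03,0,0,0,0.05],[0,0,0.02,0,0,0,0.05],[0,0,0.016,0,0,0,0.05],[0,0,0,0,0,0,0.05],[0,0,0,0,0,0,0.05]]'
python3 -m pendant '[[0,0,0,0,0,0,0.025],[0,0,0,0,0,0,0.02],[0,0,0,0,0,0,0.014],[0,0,0,0,0,0,0.0],[0,0,0,0,0,0,0],[0,0,0,0,0,0,0],[0,0,0,0,0,0,0],[0,0,0,0,0,0,0]]'
```

```text
clock: 3.05
position: [563.0, -208.9, 144.6]
ee_rot: [-0.689, 0.725, -0.0, -0.0]
contact_force: [0.3, 0.9, 1.0]
gripper_width: 50.2
grasp_force: 0.0
clock: 3.85
position: [563.4, -208.9, 145.2]
ee_rot: [-0.689, 0.724, -0.001, 0.0]
contact_force: [-1.0, 0.9, 4.9]
gripper_width: 9.5
grasp_force: 59.8
```

```bash
python3 -m pendant '[[0,0,-0.01,0,0,0,0],[0,0,-0.02,0,0,0,0],[0,0,-0.02,0,0,0,0],[0,0,-0.02,0,0,0,0],[0,0,-0.02,0,0,0,0],[0,0,-0.02,0,0,0,0],[0,0,-0.01,0,0,0,0],[0,0,0,0,0,0,0],[0,0,0,0,0,0,0],[0,0,0,0,0,0,0]]'
python3 - <<'E'
from h import *
snap('wrist','w2');snap('scene','s2');snap('top','t2')
a=cv2.imread('pics/w2.png');b=cv2.imread('pics/s2.png')[120:270,130:330]
cv2.imwrite('pics/v2.png',np.hstack([cv2.resize(a,(400,300)),cv2.resize(b,(400,300),interpolation=cv2.INTER_CUBIC)]))
E
```

```text
clock: 4.85
position: [561.8, -208.5, 262.3]
ee_rot: [-0.689, 0.725, 0.002, -0.001]
contact_force: [0.2, 0.2, -6.1]
gripper_width: 9.4
grasp_force: 59.7
```

View pics/v2.png

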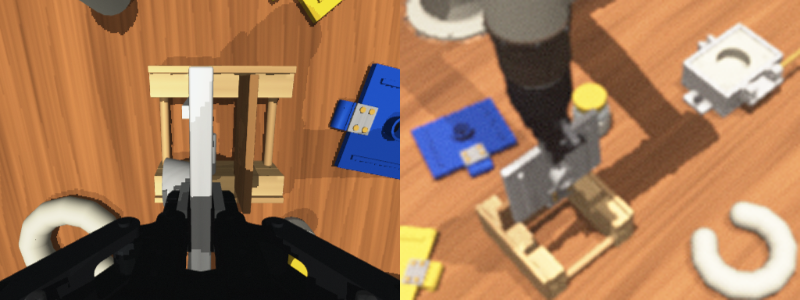

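The lid is held and clear of the rack (wrist view, left; scene view, right). Now I carry it past the box, to where the wrist camera sees the lugs clear of the lid.

```bash
python3 -m pendant '[[-0.02,0.001,0,0,0,0,0],[-0.035,0.002,0,0,0,0,0],[-0.045,0.0025,0,0,0,0,0],[-0.045,0.0025,0,0,0,0,0],[-0.045,0.0025,0,0,0,0,0],[-0.045,0.0025,0,0,0,0,0],[-0.045,0.0025,0,0,0,0,0],[-0.045,0.0025,0,0,0,0,0],[-0.045,0.0025,0,0,0,0,0],[-0.045,0.0025,0,0,0,0,0],[-0.04,0.002,0,0,0,0,0],[-0.03,0.0015,0,0,0,0,0]]'
python3 -m pendant '[[-0.015,0.001,0,0,0,0,0],[0,0,0,0,0,0,0],[0,0,0,0,0,0,0],[0,0,0,0,0,0,0]]'
python3 - <<'E'
from h import *
d=snap('wrist','w3');snap('scene','s3');snap('top','t3')
s=arm.read_state();print(s['position'],R.from_quat(s['ee_rot']).as_matrix().round(4).tolist(),d['xyz'])
b=cv2.imread('pics/s3.png')
for q in [(594,229,60),(596,272,60),(592,186,60)]: print(proj(d,q),proj(load('s3'),q))
E
```

```text
clock: 6.2
position: [560.1, 279.6, 263.7]
ee_rot: [-0.69, 0.724, 0.0, -0.0]
contact_force: [0.5, -0.5, -5.5]
gripper_width: 9.1
grasp_force: 59.6
clock: 6.6
position: [560.3, 290.8, 264.2]
ee_rot: [-0.689, 0.725, -0.0, -0.0]
contact_force: [-0.5, 0.1, -6.2]
gripper_width: 9.2
grasp_force: 59.6
[560.48862877 290.87619779 264.54627298] [[-0.0515, -0.9987, 0.0001], [-0.9987, 0.0515, -0.0], [0.0, -0.0001, -1.0]] [555.77926309 221.99546763 381.76949512]
[np.float64(216.49146949552494), np.float64(112.15574608004441)] [np.float64(310.24342739033375), np.float64(160.5211274742118)]
[np.float64(218.1193793740031), np.float64(157.26866961163364)] [np.float64(318.17469371467075), np.float64(154.36081539502405)]
[np.float64(214.7390916876809), np.float64(63.59354550071828)] [np.float64(302.0781607982411), np.float64(166.86319043869833)]
```

View pics/w3.png

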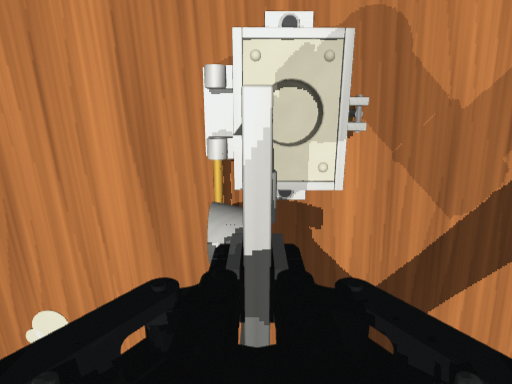

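The wrist view shows the lugs at about cols 203–228 (rows 64–88 and 137–160), with the pin at col 219 below the +y lug. The lid strip is at cols 243–272, starting at row 86.

```bash
python3 - <<'E'
from h import *
b=cv2.imread('pics/w3.png')
c=np.hstack([cv2.resize(b[50:200,180:280],(400,600),interpolation=cv2.INTER_NEAREST),cv2.resize(cv2.imread('pics/s3.png')[110:200,270:330],(400,600),interpolation=cv2.INTER_CUBIC)])
cv2.imwrite('pics/v3.png',c)
g=cv2.cvtColor(b,cv2.COLOR_BGR2GRAY).astype(int)
for r in (70,76,82,143,148,154): print(r,g[r,198:236].tolist())
for c in (212,216,220): print(c,'U',g[58:94,c].tolist(),'L',g[130:165,c].tolist())
d=load('w3')
for r in (165,175,185,195):
    x=np.where((b[r,200:240,0].astype(int)<60)&(b[r,200:240,1].astype(int)>100))[0]+200;print('pin',r,x.min(),x.max())
E
```

```text
70 [121, 115, 113, 114, 147, 234, 173, 162, 179, 193, 201, 209, 218, 228, 235, 238, 237, 233, 228, 221, 213, 204, 191, 177, 163, 146, 122, 80, 233, 239, 239, 239, 239, 239, 188, 235, 237, 237]
76 [123, 119, 113, 113, 114, 234, 181, 166, 182, 194, 202, 211, 219, 228, 234, 238, 237, 234, 228, 221, 211, 200, 189, 173, 158, 142, 120, 83, 205, 237, 239, 239, 239, 239, 175, 230, 237, 237]
82 [125, 122, 117, 114, 115, 212, 173, 174, 183, 195, 202, 211, 218, 226, 234, 238, 238, 235, 228, 219, 208, 197, 184, 169, 152, 136, 118, 72, 168, 236, 239, 239, 239, 239, 211, 230, 237, 236]
143 [125, 130, 130, 127, 123, 120, 115, 182, 205, 165, 169, 186, 196, 206, 215, 225, 233, 237, 236, 231, 225, 218, 211, 201, 189, 172, 157, 143, 101, 164, 232, 236, 236, 236, 236, 238, 238, 238]
148 [124, 128, 130, 129, 126, 120, 117, 147, 234, 168, 172, 189, 198, 207, 215, 225, 231, 237, 235, 230, 224, 216, 208, 199, 184, 170, 153, 136, 98, 150, 231, 235, 235, 235, 235, 237, 237, 237]
154 [121, 125, 129, 129, 128, 123, 121, 117, 233, 180, 175, 192, 199, 207, 215, 222, 230, 233, 234, 230, 222, 213, 204, 195, 166, 16
[... 516 characters left out ...]
 229, 228, 229, 228, 228, 228, 228, 228, 227, 226, 227, 216, 152, 94, 122, 133, 134, 134, 134] L [239, 239, 221, 206, 207, 206, 134, 145, 136, 199, 233, 237, 237, 236, 235, 236, 235, 235, 235, 235, 235, 234, 234, 233, 234, 234, 234, 234, 235, 219, 198, 192, 192, 191, 190]
220 U [125, 124, 124, 125, 109, 102, 155, 186, 192, 192, 192, 191, 191, 190, 189, 189, 188, 188, 189, 187, 186, 186, 186, 185, 184, 185, 183, 182, 178, 125, 86, 120, 134, 133, 133, 219] L [212, 209, 209, 209, 208, 208, 136, 130, 134, 194, 212, 212, 212, 211, 210, 209, 209, 208, 208, 206, 207, 205, 206, 205, 204, 203, 203, 202, 201, 164, 136, 131, 133, 133, 134]
pin 165 205 221
pin 175 200 231
pin 185 200 232
pin 195 201 239
```

View pics/v3.png

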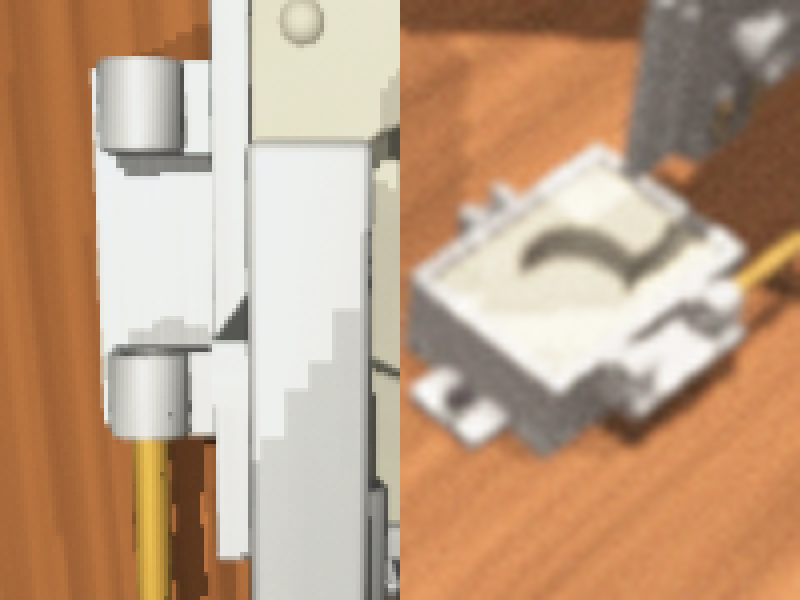

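```bash
python3 - <<'E'
from h import *
d=load('w3')
print('axis',plane(d,(214.8,76),60),plane(d,(217,149),60),'pin',plane(d,(218.2,176),60))
for n,uv in [('-y out',(214.5,63.8)),('-y in',(215,87.2)),('+y in',(216.8,138.7)),('+y out',(217.3,158.9))]: print(n,plane(d,uv,70))
# lid as held: top edge far/-y end in wrist view at row 86, cols 243..271.5
g=cv2.cvtColor(d['image'],cv2.COLOR_RGB2GRAY).astype(int)
for r in (84,85,86,87,88,90,110,140,170,200,230): print(r,g[r,240:276].tolist())
print([proj(d,p) for p in [(556.7,215.9,275.4),(560.5,290.9,275.4)]])
E
```

```text
axis [592.85273507 196.66323737  60.        ] [596.42268551 263.84217207  60.        ] pin [597.46757779 290.76841727  60.        ]
-y out [591.10005156 187.27817868  70.        ]
-y in [592.32962456 206.95429465  70.        ]
+y in [594.54350169 252.89987411  70.        ]
+y out [595.65887869 271.96724747  70.        ]
84 [238, 233, 107, 217, 207, 204, 203, 202, 202, 201, 200, 201, 201, 202, 200, 201, 201, 201, 202, 201, 201, 201, 201, 201, 201, 201, 202, 202, 201, 202, 202, 216, 189, 149, 110, 101]
85 [238, 233, 113, 183, 189, 187, 186, 185, 186, 185, 185, 184, 184, 184, 182, 183, 183, 182, 182, 182, 181, 182, 181, 180, 181, 181, 179, 178, 179, 178, 174, 167, 140, 118, 109, 110]
86 [238, 214, 179, 196, 210, 211, 210, 210, 210, 209, 208, 208, 207, 208, 206, 207, 207, 205, 206, 206, 204, 204, 204, 203, 202, 202, 199, 199, 201, 200, 195, 176, 131, 116, 115, 115]
87 [238, 187, 196, 222, 233, 233, 234, 234, 234, 233, 233, 233, 232, 232, 232, 231, 231, 231, 230, 229, 229, 229, 228, 228, 227, 227, 227, 225, 226, 225, 224, 197, 153, 120, 115, 115]
88 [238, 166, 200, 227, 237, 239, 239, 239
[... 664 characters left out ...]
, 188, 160, 87, 99, 111, 138]
170 [234, 232, 140, 163, 197, 213, 212, 212, 211, 211, 211, 210, 209, 208, 208, 208, 207, 207, 207, 206, 207, 207, 208, 207, 206, 207, 207, 206, 207, 205, 177, 142, 74, 64, 64, 118]
200 [122, 124, 96, 157, 186, 208, 209, 210, 209, 208, 208, 207, 207, 206, 205, 204, 205, 204, 204, 205, 204, 204, 205, 205, 204, 203, 205, 204, 204, 196, 165, 100, 72, 91, 121, 101]
230 [73, 74, 72, 129, 176, 203, 206, 207, 208, 206, 206, 205, 205, 203, 203, 201, 202, 200, 202, 202, 201, 203, 203, 203, 203, 203, 203, 203, 203, 188, 154, 75, 61, 62, 60, 60]
[[np.float64(252.36239847175304), np.float64(81.8742418241282)], [np.float64(253.1678583976001), np.float64(297.67521593032575)]]
```

The box hinge is at about (594.5, 229.8), with the gap measured at 45.9 mm (46 given) and yaw -2.8°. The TCP target is about (600.2, 229, 184.7). I go above it and down halfway, then check.

```bash
python3 -m pendant '[[0.012,-0.0086,0,0,0,0,0],[0.012,-0.0086,0,0,0,0,0],[0.012,-0.0086,0,0,0,0,0],[0.012,-0.0085,0,0,0,0,0],[0.0118,-0.0085,0,0,0,0,0],[0,0,0.015,0,0,0,0],[0,0,0.015,0,0,0,0],[0,0,0.015,0,0,0,0],[0,0,0,0,0,0,0],[0,0,0,0,0,0,0],[0,0,0,0,0,0,0]]'
python3 - <<'E'
from h import *
P=[]
d=snap('wrist','w4');snap('scene','s4');snap('top','t4')
for i in range(6): P.append(arm.read_state()['position']); snap('scene','s4b')
print(np.mean(P,0),np.std(P,0)); s=arm.read_state(); print(R.from_quat(s['ee_rot']).as_matrix().round(4).tolist())
a=cv2.imread('pics/s4.png')[95:185,260:350]; b=cv2.imread('pics/t4.png')[165:255,100:200]
cv2.imwrite('pics/v4.png',np.hstack([cv2.resize(a,(400,400),interpolation=cv2.INTER_CUBIC),cv2.resize(cv2.imread('pics/w4.png')[:,120:392],(400,400))]))
E
```

```text
clock: 7.85
position: [601.0, 230.1, 220.7]
ee_rot: [-0.689, 0.725, -0.0, 0.001]
contact_force: [0.7, 0.5, -5.9]
gripper_width: 9.0
grasp_force: 59.7
[600.23373973 230.20770925 219.91125155] [0.1359028  0.04847638 0.28900722]
[[-0.05, -0.9987, 0.0001], [-0.9987, 0.05, 0.0001], [-0.0001, -0.0001, -1.0]]
```

View pics/v4.png

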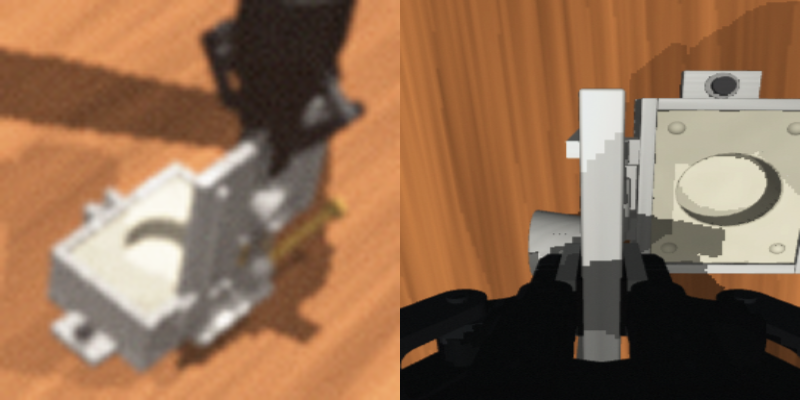

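The lid is above the gap, and the wrist view shows it parallel to the box wall. I lower it slowly and watch the force.

```bash
python3 -m pendant '[[0.0013,0,0.005,0,0,0,0],[0,0,0.005,0,0,0,0],[0,0,0.005,0,0,0,0],[0,0,0.003,0,0,0,0],[0,0,0,0,0,0,0],[0,0,0,0,0,0,0]]'
python3 -m pendant '[[0,0,0.003,0,0,0,0],[0,0,0.003,0,0,0,0],[0,0,0.003,0,0,0,0],[0,0,0.003,0,0,0,0],[0,0,0.003,0,0,0,0],[0,0,0.002,0,0,0,0],[0,0,0,0,0,0,0],[0,0,0,0,0,0,0],[0,0,0,0,0,0,0],[0,0,0,0,0,0,0]]'
python3 - <<'E'
from h import *
P=[];F=[];T=[]
for i in range(8):
    snap(['scene','top','wrist'][i%3],'f5_%d'%i); s=arm.read_state();P.append(s['position']);F.append(s['contact_force']);T.append(s['wrist_torque'])
print(np.mean(P,0),np.mean(F,0),np.mean(T,0),arm.read_state()['grasp_force']); 
a=np.mean([cv2.imread('pics/f5_%d.png'%i)[95:185,260:350].astype(float) for i in (0,3,6)],0).astype(np.uint8)
b=cv2.imread('pics/f5_1.png')[160:250,100:200]
cv2.imwrite('pics/v5.png',np.hstack([cv2.resize(a,(400,400),interpolation=cv2.INTER_CUBIC),cv2.resize(cv2.imread('pics/f5_2.png')[:,120:392],(400,400))]))
E
```

```text
clock: 8.9
position: [600.1, 228.8, 201.3]
ee_rot: [-0.689, 0.725, -0.0, -0.0]
contact_force: [0.8, -0.5, -5.9]
gripper_width: 9.3
grasp_force: 59.5
clock: 9.9
position: [600.1, 228.8, 184.5]
ee_rot: [-0.689, 0.725, -0.0, 0.0]
contact_force: [-0.4, -0.2, -5.7]
gripper_width: 9.4
grasp_force: 59.6
[600.0495419  228.809914   184.40351616] [ 0.14141368  0.13951846 -5.77781875] [-0.02085003  0.01545447  0.00411699] 59.58409309387207
```

View pics/v5.png

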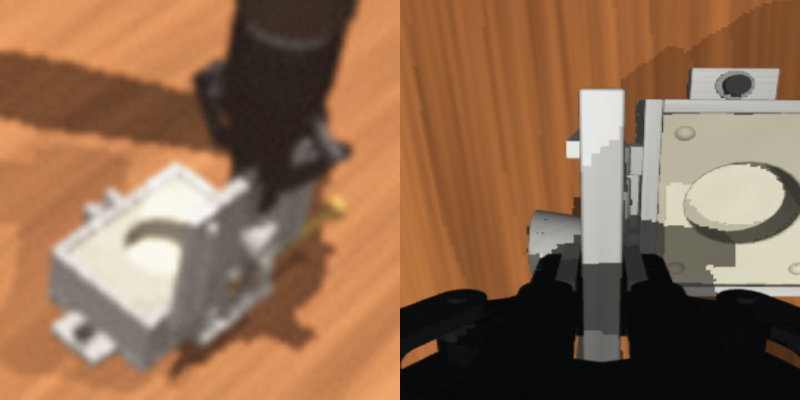

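Force is unchanged, so there is no contact. One independent check follows: the wall's position in this wrist view, and the lid's top corner in the scene camera.

```bash
python3 - <<'E'
from h import *
d=load('f5_2');s=load('f5_0')
g=cv2.cvtColor(d['image'],cv2.COLOR_RGB2GRAY).astype(int)
for r in (110,125): print(r,g[r,268:300].tolist())
h=np.array([594.5,229.8,60]);X=np.array([.9988,-.049,0]);Y=np.array([.049,.9988,0])
for r in (110,125):
    for c in (281.5,283.5):
        p=plane(d,(c,r),60)-h; print(r,c,'box frame',p@X,p@Y)
for n,p in [('lid -y top inner',h-75*Y+[0,0,136]),('outer',h+10*X-75*Y+[0,0,136]),('wall corner',h-16*X-75*Y)]: print(n,proj(s,p),proj(d,p))
a=np.mean([load('f5_%d'%i)['image'][135:165,295:315].mean(2) for i in (0,3,6)],0).astype(int)
cv2.imwrite('pics/v6.png',cv2.resize(np.mean([cv2.imread('pics/f5_%d.png'%i)[125:185,290:350] for i in (0,3,6)],0).astype(np.uint8),(600,600),interpolation=cv2.INTER_CUBIC))
E
```

```text
110 [227, 227, 218, 184, 135, 92, 89, 90, 91, 91, 94, 93, 55, 85, 61, 56, 53, 59, 134, 196, 198, 196, 193, 193, 193, 192, 191, 188, 187, 181, 129, 150]
125 [226, 198, 180, 151, 99, 89, 87, 90, 91, 92, 93, 93, 63, 57, 57, 58, 58, 55, 160, 195, 195, 191, 190, 190, 189, 190, 188, 186, 187, 160, 83, 168]
110 281.5 box frame -13.241628703396739 -64.23704965707728
110 283.5 box frame -14.664717053642253 -64.23573070089027
125 281.5 box frame -13.443789996659577 -53.76599074660802
125 283.5 box frame -14.88391104360515 -53.76466346488117
lid -y top inner [np.float64(300.73340746898174), np.float64(144.06725882999007)] [np.float64(271.1451012316847), np.float64(84.05488484580442)]
outer [np.float64(303.1068337538406), np.float64(145.7863932223188)] [np.float64(238.39945713223912), np.float64(84.08713035080746)]
wall corner [np.float64(292.6836994197055), np.float64(168.9803895171443)] [np.float64(285.72071262166094), np.float64(94.19859604773268)]
```

View pics/v6.png

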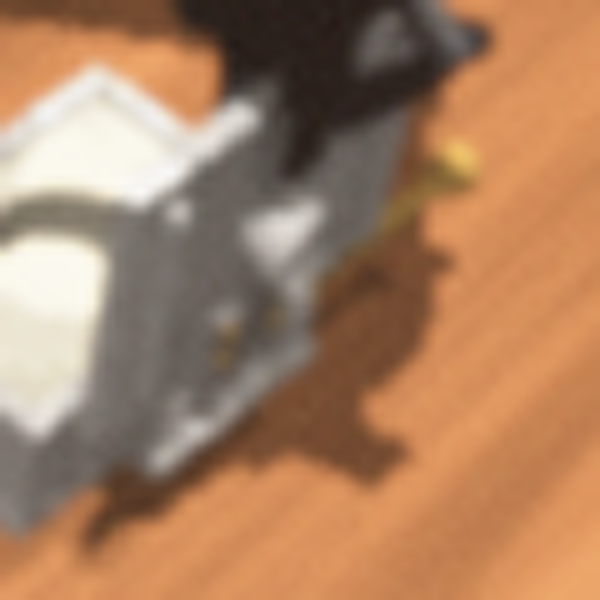

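The wall edge falls at col 286 (predicted 285.7), the lid strip is centred within about 0.5 mm, and the top corner in the scene view matches the prediction. Nothing is touching, so I hand in.

```bash
python3 -c "
from bench import arm
print(arm.job_done())"
```

```text
the job is handed in; nothing more can be done
None
```

I handed the job in with the lid held in the gripper at the hinge, upright and cup outward. By my last measurements its hole was within about 1 mm sideways and along the axis, and about 2–3 mm in height. The wrist force showed no contact with the box. No verdict came back.

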